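# Try the folding stay of the sample cooler's lid

### The job

The folding stay on the sample cooler's lid has just been refitted, so try it out: raise the lid by its bar handle until the stay locks, and let go so that the lid stands open on the stay alone for a moment. Then push the stay's elbow knob down to break the joint, and see the lid all the way shut again, with your hand clear.

Things in the scene. Friction and masses are not known exactly. Their poses are not given: they have to be found in the camera images.
- cooler: sample cooler: cream tub fixed to the bench, 160 mm deep (x), 210 wide (y), 115 high, vials inside, 12 mm cream lid; a two-link steel stay on its right (-y) side. Not the smaller cream block heater without stay. Origin: centre of its underside; x points from its front to the lid's hinge, whose axis runs along y, 80 mm behind the origin, 121 mm up. Stay foot: 68 mm in front of the origin, 91 mm up.
- lid_handle (a point): centre of the lid's round steel bar handle, 12 mm thick, 90 mm long, parallel to the hinge and held 50 mm out in front of the lid's front edge (free gap 44 mm), 121 mm above the bench when shut. The point turns with the lid: x points along the lid to the hinge axis, 210 mm away; y along the bar. It travels a 210 mm arc, up and away from the robot, and can turn in the fingers.
- lid (a joint): lid angle (rad): 0 shut, grows as it opens, stop at 1.46. The stay is straight at 1.30; raise the lid to 1.34 to 1.44 and the sprung elbow snaps over centre by itself within 0.5 s; eased down and let go, the lid rests at about 1.27. It takes 3 to 5 N at the handle. The hinge is damped: once the stay is broken the lid sinks shut by itself in 2 to 5 s.
- stay_elbow (a joint): elbow joint of the stay (rad): 0 folded with the lid shut, about 2.14 with the two links in line, about 2.44 over centre against its stop: locked. Below about 1.6 it is broken for good and goes on folding as the lid sinks.
- stay_knob (a point): middle of the grey round knob, 18 mm thick, 58 mm long, sticking out sideways (-y) from the stay's elbow; this point is 50 mm outboard of the tub's side. Low beside the tub when shut; with the stay locked 151 mm above the bench and 93 mm in front of the hinge axis. It swings down and towards the hinge on an 82 mm radius about the stay's foot; pressed down 40 mm or more the stay breaks (a few N).

How it is judged:
By the outcome, as a careful person would: the job done as asked, in the order asked, and still so for the second after the job is handed in, with the robot touching nothing.
It also fails if it takes over 51 s, if anything falls off the work surface, if the arm or the gripper's body presses on something with over 40 N, if the wrist force passes 120 N, or if a joint passes its speed limit or range.

### The arm

A 6-joint arm with a two-finger parallel gripper is mounted at the origin on the work surface. World frame = base frame: x ahead of the robot, y to its left, z up, the work surface at z = 0. Lengths are in m, angles in rad, forces in N, time in s.
With the tool pointing down it reaches from about 0.35 to 0.775 m from the base axis. Payload 7.3 kg.
Tool frame: the origin (TCP) lies midway between the tips of the shut fingers; the grasp point (between the pads) lies 19 mm behind it (robot.grip_depth is the z of the grasp point in the tool frame, in m); z points along the fingers, y is the line along which they close (so a half turn about z gives the same grasp; the last joint's range is limited). The gripper opens to 92 mm and grips with 3 to 60 N. Pads are 19 mm wide; open, the fingers measure 130 mm over their backs; the gripper's body (75 mm by 190 mm) begins 47 mm behind the grasp point.
Start: joints at [-1.348, 0.342, 1.524, -0, 1.275, -0.146], TCP at [0.189, -0.49, 0.192] pointing down, gripper open.
Joint ranges: [-2.53, 2.53], [-0.77, 2.02], [0.04, 2.7], [-1, 4.14], [0.28, 2.66], [-3.11, 3.11]. Speed limits (rad/s): [2.57, 2.57, 3.14, 3.14, 3.14, 3.14].

### API

Orientations are given as [roll, pitch, yaw] about the fixed x, y, z axes, in that order (R = Rz(yaw) Ry(pitch) Rx(roll)).
In Python, from cell import robot, viewer gives the robot as it stands.
- The arm moves only by the tool step_arm, never from a script. Its argument "increments" is a list of rows, each an object with "delta_pos": the shift along the tool's x, y, z in cm, a list of three; "dr": the turn, a rotation vector about the tool's x, y, z in degrees, a list of three; "fingers": the closure, from -1 (fully open) to 1 (shut), so that 0 is half open. In form: [{"delta_pos": [tx, ty, tz], "dr": [wx, wy, wz], "fingers": fingers}, ...]. A call has exactly 5 rows; each row is the pose to reach, as a shift and turn from the pose commanded when the call began, along the tool's axes at that moment; what a row does not reach only later rows make up. A row lasts 1/8 s, in which the tool goes at most 62.5 mm and 10.7 degrees, less where a joint would pass 70% of its speed; a pose out of reach is approached as far as the arm can. A call with a gripper value outside its range is refused whole. The fingers move at their own pace and stop on an object; "newtons" is the grip in N (left out, the last holds). Time passes only in rows, so rows that repeat a pose let the fingers close, or fill a call up. It gives the time, the measured TCP pose, the force, the opening and the grip force at its end, in the units of the state.
- robot.observe(): the state, without advancing time (a new reading comes with each control period).
- viewer.read_camera(name): name is "scene" or "top"; returns the picture (400x640x3 uint8, red, green, blue); there is no depth.
- viewer.camera_params(name): a dict with "K" (3x3 intrinsics, pixels), "T" (4x4, takes a point from camera to world coordinates). Camera axes: x right, y down, z forward; pixel columns grow to the right and rows downward; lengths in m; the calibration is good to about 2 mm. A picture is of the moment at which its call begins. camera_params takes no time and is no camera call.
- robot.hand_in(): hands the job in; it is judged then, once.
The state is a dict: "time": time; "qpos": joint angles; "qvel": joint speeds; "joint_efforts": joint torques, N m; "tool_pos": TCP position; "tool_rot": TCP orientation; "contact_force": force on the tool from outside, world axes, zero at the start; "torque": the same for the moment, N m; "opening": finger opening in m; "grip_force": force on a finger pad.
Only numpy, scipy, OpenCV 4.12 (cv2) and the standard library are available. Lean on these libraries where they do the work, as an engineer would, in place of code of your own. Each camera call takes 0.05 s, during which the arm holds its last target. There are 200 camera calls.

## Working session

There is one attempt and no reset: what is moved stays moved. The work goes in short steps, Python scripts to look and compute and a tool call to move; the robot and the scene stay as the last step left them, time stands still between calls to the robot, and variables do not carry over. Pictures are saved under pics/ and viewed, at most 10 in all, crops included, and the job is handed in when it is done.

Besides the shell and the picture viewer there is one more tool, called after "Request:" as name(argument=value, ...) on one line, values as JSON. step_arm: Moves the arm, as the interface text tells. Its arguments: {"type":"object","properties":{"increments":{"type":"array"},"newtons":{"type":"number"}},"required":["increments"]}

```bash
ls; mkdir -p pics
python3 - <<'E'
from cell import robot, viewer
import cv2,numpy as np
for n in("scene","top"):
    cv2.imwrite(f"pics/{n}0.png",viewer.read_camera(n)[:,:,::-1]); p=viewer.camera_params(n); print(n,p["K"].round(1).tolist(),p["T"].round(3).tolist())
s=robot.observe();print(s["time"],s["tool_pos"],s["tool_rot"],s["opening"],robot.grip_depth)
E
```

```text
pics
scene [[481.9, 0.0, 306.9], [0.0, 481.9, 200.4], [0.0, 0.0, 1.0]] [[-0.875, 0.368, -0.313, 0.85], [0.483, 0.682, -0.55, 0.443], [0.011, -0.632, -0.775, 0.837], [0.0, 0.0, 0.0, 1.0]]
top [[396.0, 0.0, 326.2], [0.0, 396.0, 202.6], [0.0, 0.0, 1.0]] [[-0.012, -0.98, 0.197, 0.395], [-1.0, 0.01, -0.01, -0.077], [0.008, -0.197, -0.98, 0.91], [0.0, 0.0, 0.0, 1.0]]
0.1 [ 0.18918533 -0.4892848   0.19181403] [-3.14021558e+00 -2.33889542e-04  3.68774033e-01] 0.09156980112307578 -0.0188
```

View pics/scene0.png

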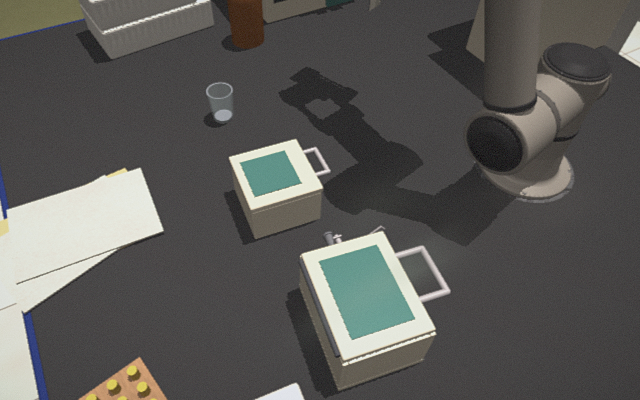

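View pics/top0.png

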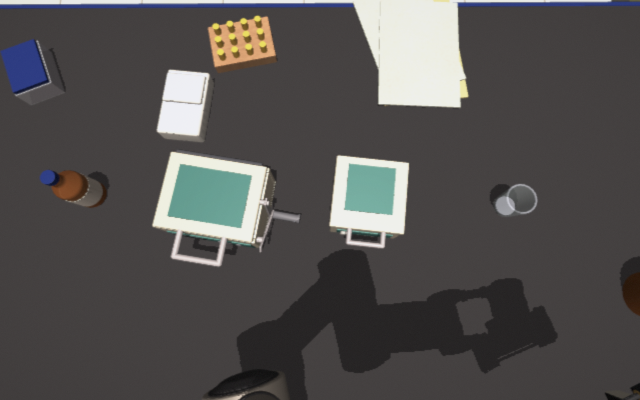

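The top view shows the cooler at about (215,200), with its bar at (198,261) and its knob at (288,216). The scene view shows it at (365,300). I'll enlarge both.

Run:
```python
import cv2
a=cv2.imread("pics/top0.png")[145:275,145:305];b=cv2.imread("pics/scene0.png")[225:385,290:460]
cv2.imwrite("pics/tc.png",cv2.resize(a,None,fx=4.5,fy=4.5,interpolation=3))
cv2.imwrite("pics/sc.png",cv2.resize(b,None,fx=3.5,fy=3.5,interpolation=3))
```

```text
(no output)
```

View pics/tc.png

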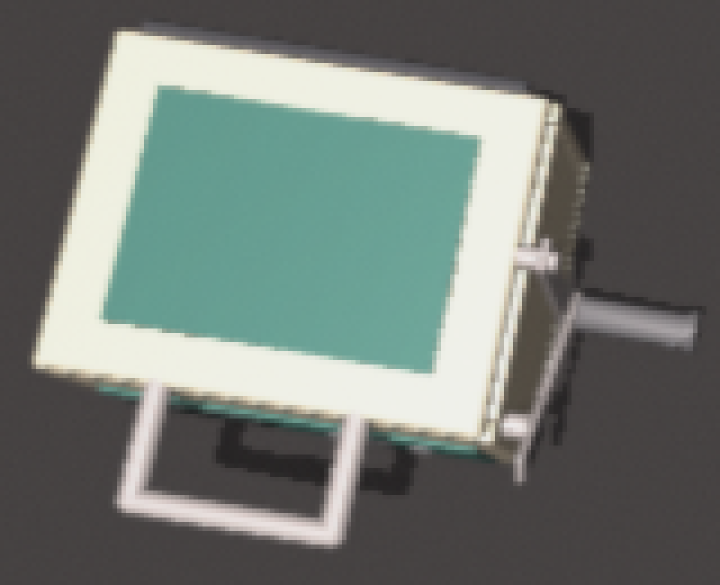

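View pics/sc.png

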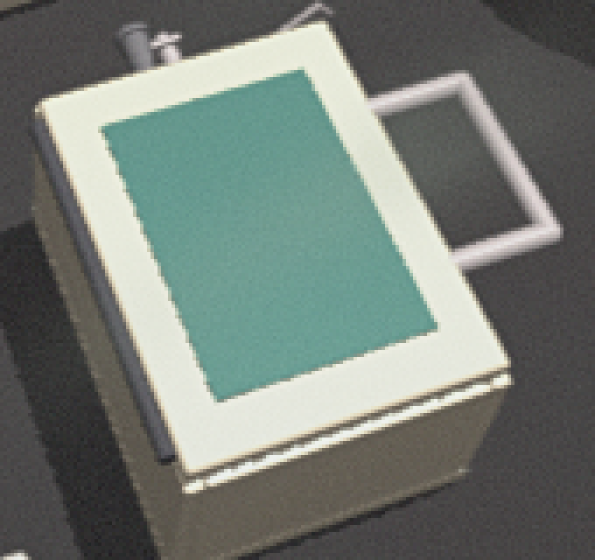

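```bash
cat > h.py <<'E'
import numpy as np
from cell import robot, viewer
from scipy.optimize import least_squares
from scipy.spatial.transform import Rotation as Ro
def proj(n,P):
    p=viewer.camera_params(n);q=(np.asarray(P)-p["T"][:3,3])@p["T"][:3,:3];u=q@p["K"].T;return u[:,:2]/u[:,2:]
def world(c,P):
    return np.asarray(P)@Ro.from_euler("z",c[2]).as_matrix().T+[c[0],c[1],0]
def inc(pos,yaw=None):
    "shift (cm, tool axes) and turn (deg) from the measured pose to TCP pos / downward yaw"
    s=robot.observe();R=Ro.from_euler("xyz",s["tool_rot"])
    d=R.inv().apply(np.asarray(pos)-s["tool_pos"])*100
    w=(R.inv()*Ro.from_euler("xyz",[np.pi,0,yaw])).as_rotvec(degrees=True) if yaw is not None else None
    return d.round(2),None if w is None else w.round(1)
E
python3 - <<'E'
from h import *
M=[[80,105,127],[80,-105,127],[-80,-105,127],[-80,105,127],[-130,0,121]]
M=np.array(M)/1e3
t=np.array([[117,30],[560,102],[487,440],[35,365],[232,519]])/4.5+145
s=np.array([[185,472],[40,103],[325,25],[510,368],[509,156]])/3.5+[290,225]
f=lambda c:np.r_[proj("top",world(c,M))-t,proj("scene",world(c,M))-s].ravel()
r=least_squares(f,[.43,.2,-.2],x_scale=[.1,.1,.1]);print(r.x.round(4),r.fun.reshape(-1,2).round(1).tolist())
c=r.x;np.save("c.npy",c)
W=world(c,[[-.130,0,.25],[-.130,0,.121],[.04,0,.327],[-.013,-.165,.2]]);print(W.round(3),np.hypot(W[:,0],W[:,1]))
print(inc(W[0],c[2]+np.pi/2))
E
```

```text
[ 0.5692  0.149  -0.1826] [[-1.6, -1.6], [-0.2, -0.8], [-0.1, 1.0], [-3.3, -0.4], [-0.4, -0.3], [-0.3, 2.2], [-1.9, -4.5], [0.1, -5.0], [2.3, 0.5], [-1.4, -0.7]]
[[ 0.441  0.173  0.25 ]
 [ 0.441  0.173  0.121]
 [ 0.608  0.142  0.327]
 [ 0.526 -0.011  0.2  ]] [0.47388917 0.47388917 0.62478805 0.52651248]
(array([ 47.38, -52.66,  -5.73]), array([ -0.1,  -0.1, -58.4]))
```

Run:
```python
from h import *
t=np.array([[117,30],[560,102],[487,440],[35,365],[125,500],[338,533],[697,330]])/4.5+145
s=np.array([[185,472],[40,103],[325,25],[510,368],[553,232],[465,80],])/3.5+[290,225]
def M(w,x):return np.array([[80,w,127],[80,-w,127],[x,-w,127],[x,w,127],[-130,45,121],[-130,-45,121]])/1e3
f=lambda c:np.r_[proj("top",world(c,M(c[3]*100,c[4]*-100)))-t[:6],proj("scene",world(c,M(c[3]*100,c[4]*-100)))-s].ravel()
r=least_squares(f,[.57,.15,-.18,1,.8]);print(r.x.round(4),r.fun.reshape(-1,2).round(1).tolist())
c=r.x;np.save("c.npy",c[:3])
W=world(c,[[-.130,0,.25]]);print(W.round(3));print(inc(W[0],c[2]+np.pi/2))
```

```text
[ 0.5682  0.1499 -0.1787  1.009   0.7654] [[-0.2, -0.7], [-2.7, -0.8], [-2.0, -0.7], [-1.2, -1.0], [0.9, 0.6], [-1.8, 1.0], [-0.1, -0.0], [-0.7, -2.3], [-0.3, -2.7], [0.1, -1.3], [-0.5, -0.4], [-0.3, 0.2]]
[[0.44  0.173 0.25 ]]
(array([ 47.29, -52.73,  -5.73]), array([ -0.1,  -0.1, -58.6]))
```

Request:
step_arm(increments=[{"delta_pos": [5, -4, -2], "dr": [0, 0, -6], "fingers": -1}, {"delta_pos": [10, -8, -4], "dr": [0, 0, -12], "fingers": -1}, {"delta_pos": [15, -12, -5], "dr": [0, 0, -18], "fingers": -1}, {"delta_pos": [20, -16.5, -5.7], "dr": [0, 0, -24], "fingers": -1}, {"delta_pos": [24, -21, -5.7], "dr": [0, 0, -30], "fingers": -1}], newtons=20)

```text
time: 0.72
tool_pos: [0.3329, -0.2186, 0.2494]
tool_rot: [3.141, -0.0, 0.895]
contact_force: [1.1, -0.7, -0.9]
opening: 0.0916
grip_force: 0.0
```

```bash
cat > g.py <<'E'
from h import *
import sys
c=np.load("c.npy");p=[float(v) for v in sys.argv[1:4]]
s=robot.observe();L=(np.r_[s["tool_pos"]]-[c[0],c[1],0])@Ro.from_euler("z",c[2]).as_matrix()
print(round(s["time"],2),"cooler-frame tcp",L.round(4),"F",np.round(s["contact_force"],1),"open",round(s["opening"],4),"grip",s["grip_force"],inc(world(c,[p])[0],c[2]+np.pi/2))
E
python3 g.py -.13 0 .25
```

```text
0.72 cooler-frame tcp [-0.166  -0.4044  0.2494] F [ 1.1 -0.7 -0.9] open 0.0916 grip 0.0 (array([ 37.27, -16.11,  -0.08]), array([  0.1,   0. , -28.5]))
```

Request:
step_arm(increments=[{"delta_pos": [5.6, -2, 0], "dr": [0, 0, -6], "fingers": -1}, {"delta_pos": [11, -4.2, 0], "dr": [0, 0, -12], "fingers": -1}, {"delta_pos": [17, -6.6, 0], "dr": [0, 0, -18], "fingers": -1}, {"delta_pos": [22.5, -9, 0], "dr": [0, 0, -24], "fingers": -1}, {"delta_pos": [28, -11.5, 0], "dr": [0, 0, -28], "fingers": -1}])

```text
time: 1.35
tool_pos: [0.4184, 0.072, 0.249]
tool_rot: [3.141, 0.0, 1.384]
contact_force: [0.6, -0.7, -0.4]
opening: 0.0917
grip_force: 0.0
```

```bash
python3 g.py -.13 0 .2
```

```text
1.35 cooler-frame tcp [-0.1335 -0.1033  0.249 ] F [ 0.6 -0.7 -0.4] open 0.0917 grip 0.0 (array([10.33,  0.26,  4.89]), array([ 0. ,  0. , -0.5]))
```

Request:
step_arm(increments=[{"delta_pos": [4, 0.1, 1], "dr": [0, 0, 0], "fingers": 0.22}, {"delta_pos": [8, 0.2, 2], "dr": [0, 0, 0], "fingers": 0.22}, {"delta_pos": [10.2, 0.3, 3.5], "dr": [0, 0, 0], "fingers": 0.22}, {"delta_pos": [10.2, 0.3, 5], "dr": [0, 0, 0], "fingers": 0.22}, {"delta_pos": [10.2, 0.3, 5], "dr": [0, 0, 0], "fingers": 0.22}])

```text
time: 1.98
tool_pos: [0.4395, 0.1695, 0.1978]
tool_rot: [-3.139, 0.001, 1.382]
contact_force: [-0.4, 0.6, 0.6]
opening: 0.0466
grip_force: 0.0
```

```bash
python3 g.py -.13 0 .102
python3 - <<'E'
from h import *
import cv2
a=viewer.read_camera("scene")[170:370,280:500,::-1];b=viewer.read_camera("top")[130:330,110:330,::-1]
cv2.imwrite("pics/a1.png",cv2.resize(np.hstack([a,b]),None,fx=1.8,fy=1.8,interpolation=3))
E
```

```text
1.98 cooler-frame tcp [-0.1301 -0.0035  0.1978] F [-0.4  0.6  0.6] open 0.0466 grip 0.0 (array([0.36, 0.03, 9.58]), array([-0.2,  0.1, -0.6]))
```

View pics/a1.png

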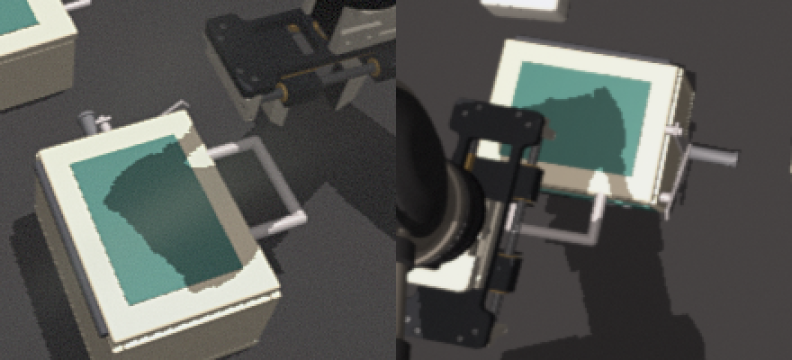

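The bar's near end is at about (255,145) and its far end at (300,218) in the left crop. The gripper hovers above and closes along the cooler's x. I'll check by projection where its tip should appear.

Run:
```python
from h import *
c=np.load("c.npy");s=robot.observe()
P=np.vstack([s["tool_pos"],world(c,[[-.13,0,.121],[-.13,.045,.121],[-.13,-.045,.121],[-.13+.032,-.0035,.198],[-.13-.032,-.0035,.198]])])
print(((proj("scene",P)-[280,170])*1.8).round(),((proj("top",P)-[110,130])*1.8+[396,0]).round())
```

```text
[[294. 129.]
 [278. 178.]
 [301. 218.]
 [257. 140.]
 [263. 139.]
 [327. 120.]] [[529. 230.]
 [551. 235.]
 [511. 228.]
 [591. 242.]
 [537. 199.]
 [522. 264.]]
```

Everything lines up, so I'll descend.

Request:
step_arm(increments=[{"delta_pos": [0.3, 0, 1.5], "dr": [0, 0, 0], "fingers": 0.22}, {"delta_pos": [0.3, 0, 3.5], "dr": [0, 0, 0], "fingers": 0.22}, {"delta_pos": [0.3, 0, 5.5], "dr": [0, 0, 0], "fingers": 0.22}, {"delta_pos": [0.3, 0, 7.5], "dr": [0, 0, 0], "fingers": 0.22}, {"delta_pos": [0.3, 0, 9.4], "dr": [0, 0, 0], "fingers": 0.22}])

```text
time: 2.7
tool_pos: [0.4418, 0.1721, 0.1053]
tool_rot: [3.14, -0.001, 1.38]
contact_force: [0.1, 0.8, -0.2]
opening: 0.0356
grip_force: 0.0
```

Request:
step_arm(increments=[{"delta_pos": [0, 0, 0], "dr": [0, 0, 0], "fingers": 0.5}, {"delta_pos": [0, 0, 0], "dr": [0, 0, 0], "fingers": 1}, {"delta_pos": [0, 0, 0], "dr": [0, 0, 0], "fingers": 1}, {"delta_pos": [0, 0, 0], "dr": [0, 0, 0], "fingers": 1}, {"delta_pos": [0, 0, 0], "dr": [0, 0, 0], "fingers": 1}], newtons=15)

```text
time: 3.32
tool_pos: [0.4413, 0.1725, 0.1053]
tool_rot: [3.141, -0.0, 1.381]
contact_force: [0.1, -0.7, 0.5]
opening: 0.0004
grip_force: 0.0
```

```bash
python3 g.py -.13 0 .102; python3 -c "
import numpy as np
for k in range(0,15): a=min(.1*k,1.38);print(round(a,2),'y',round(21*(1-np.cos(a)),2),'z',round(-21*np.sin(a),2))"
```

```text
3.33 cooler-frame tcp [-0.1289 -0.0003  0.1053] F [ 0.1 -0.7  0.5] open 0.0004 grip 0.0 (array([ 0.03, -0.11,  0.33]), array([ 0. , -0. , -0.6]))
0.0 y 0.0 z -0.0
0.1 y 0.1 z -2.1
0.2 y 0.42 z -4.17
0.3 y 0.94 z -6.21
0.4 y 1.66 z -8.18
0.5 y 2.57 z -10.07
0.6 y 3.67 z -11.86
0.7 y 4.94 z -13.53
0.8 y 6.37 z -15.06
0.9 y 7.95 z -16.45
1.0 y 9.65 z -17.67
1.1 y 11.47 z -18.72
1.2 y 13.39 z -19.57
1.3 y 15.38 z -20.23
1.38 y 17.02 z -20.62
```

Run:
```python
from h import *
import cv2
a=viewer.read_camera("scene")[170:370,280:500,::-1];b=viewer.read_camera("top")[130:330,110:330,::-1]
cv2.imwrite("pics/a2.png",cv2.resize(np.hstack([a,b]),None,fx=1.8,fy=1.8,interpolation=3))
c=np.load("c.npy");s=robot.observe()
P=np.vstack([s["tool_pos"],world(c,[[-.13,0,.121],[-.13,.045,.121],[-.13,-.045,.121]])])
print(((proj("scene",P)-[280,170])*1.8).round(),((proj("top",P)-[110,130])*1.8+[396,0]).round())
```

```text
[[274. 186.]
 [278. 178.]
 [301. 218.]
 [257. 140.]] [[556. 235.]
 [551. 235.]
 [511. 228.]
 [591. 242.]]
```

View pics/a2.png

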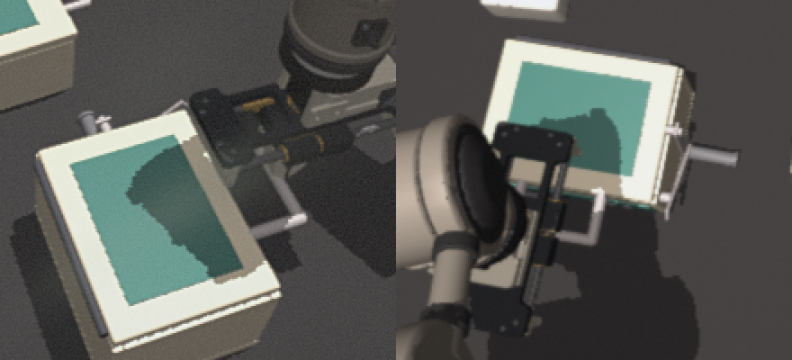

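In the left crop the bar still runs from (278,170) to (300,218), and there is a grey finger near (245,180), possibly on the lid side of the bar. I'll zoom in.

Run:
```python
from h import *
import cv2
a=viewer.read_camera("scene")[220:310,380:490,::-1].copy()
a=cv2.resize(a,None,fx=6,fy=6,interpolation=3);a=cv2.convertScaleAbs(a,alpha=1.6,beta=20)
c=np.load("c.npy");s=robot.observe()
P=np.vstack([s["tool_pos"],world(c,[[-.13,.045,.121],[-.13,-.045,.121]])])
print(((proj("scene",P)-[380,220])*6).round())
cv2.imwrite("pics/a3.png",a)
```

```text
[[312. 321.]
 [405. 425.]
 [255. 168.]]
```

View pics/a3.png

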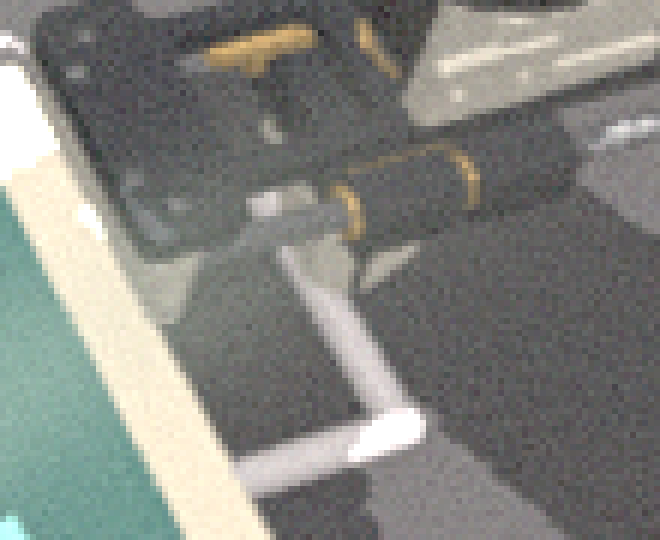

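Run:
```python
from h import *
import cv2
c=np.load("c.npy")
s=robot.observe();print(s["time"],s["opening"],s["grip_force"],s["qpos"].round(3) if hasattr(s["qpos"],"round") else s["qpos"])
for o in(.0356,0):
  for sg in(1,-1):
    x0=-.129+sg*o/2;x1=x0+sg*.019
    P=world(c,[[x,y,z] for z in(.105,.143) for y in(-.0095,.0095) for x in(x0,x1)])
    print(o,sg,((proj("scene",P)-[380,220])*6).round().astype(int).tolist())
# body bottom corners z=.171
P=world(c,[[-.129+a,b,.171] for a in(-.095,.095) for b in(-.0375,.0375)])
print(((proj("scene",P)-[380,220])*6).round().astype(int).tolist())
```

```text
3.475 0.000730482184876592 0.0 [ 0.211  0.345  1.789 -0.     1.008  0.4  ]
0.0356 1 [[243, 312], [184, 330], [273, 366], [214, 384], [269, 242], [208, 260], [301, 298], [240, 316]]
0.0356 -1 [[351, 279], [408, 262], [383, 332], [440, 315], [381, 209], [440, 191], [414, 263], [474, 245]]
0 1 [[297, 295], [239, 313], [328, 349], [270, 367], [325, 225], [265, 243], [358, 280], [297, 299]]
0 -1 [[297, 295], [355, 278], [328, 349], [386, 331], [325, 225], [385, 208], [358, 280], [418, 262]]
[[593, 7], [739, 216], [-9, 180], [109, 411]]
```

Run:
```python
from h import *
import cv2
cv2.imwrite("b_shut.png",viewer.read_camera("scene"));cv2.imwrite("t_shut.png",viewer.read_camera("top"))
```

Request:
step_arm(increments=[{"delta_pos": [0, 0, 0], "dr": [0, 0, 0], "fingers": 0.22}, {"delta_pos": [0, 0, 0], "dr": [0, 0, 0], "fingers": 0.22}, {"delta_pos": [0, 0, 0], "dr": [0, 0, 0], "fingers": 0.22}, {"delta_pos": [0, 0, 0], "dr": [0, 0, 0], "fingers": 0.22}, {"delta_pos": [0, 0, 0], "dr": [0, 0, 0], "fingers": 0.22}])

```text
time: 4.2
tool_pos: [0.4411, 0.1724, 0.105]
tool_rot: [3.142, 0.0, 1.381]
contact_force: [0.5, 0.2, 0.4]
opening: 0.0355
grip_force: 0.0
```

Run:
```python
from h import *
import cv2
o=viewer.read_camera("scene")
sh=cv2.imread("b_shut.png")
im=[cv2.convertScaleAbs(cv2.resize(x[215:300,385:485,::-1],None,fx=4,fy=5.5,interpolation=3),alpha=2,beta=20) for x in(sh,o)]
cv2.imwrite("pics/d1.png",np.hstack(im))
print(robot.observe()["opening"])
```

```text
0.035496399297519514
```

View pics/d1.png

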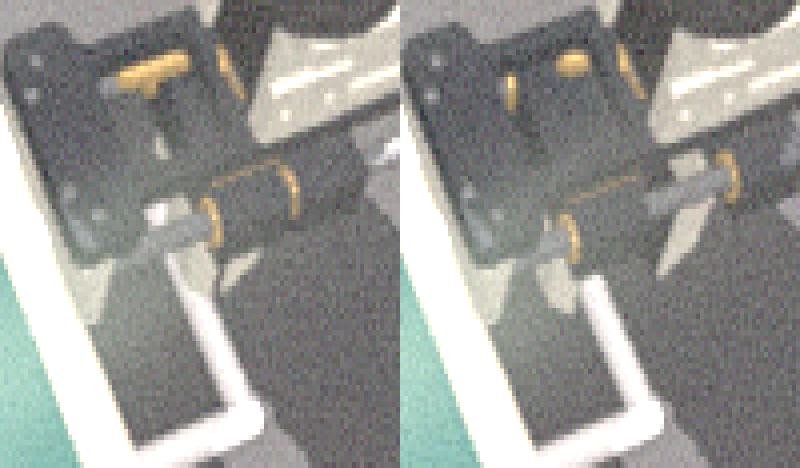

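The left panel (shut) shows the fingers just above the bar at about (210,285), with nothing between them. The right panel (open) shows the tips at (570,312) and (665,278). They sit higher than the pose predicts, so I'll go 20 mm deeper with the fingers open and then close.

Request:
step_arm(increments=[{"delta_pos": [0, 0.2, 0.5], "dr": [0, 0, 0], "fingers": 0.22}, {"delta_pos": [0, 0.3, 1.0], "dr": [0, 0, 0], "fingers": 0.22}, {"delta_pos": [0, 0.3, 1.5], "dr": [0, 0, 0], "fingers": 0.22}, {"delta_pos": [0, 0.3, 2.0], "dr": [0, 0, 0], "fingers": 0.22}, {"delta_pos": [0, 0.3, 2.0], "dr": [0, 0, 0], "fingers": 0.22}])

```text
time: 4.88
tool_pos: [0.4437, 0.1718, 0.0845]
tool_rot: [-3.141, 0.001, 1.381]
contact_force: [-0.3, 0.3, 1.0]
opening: 0.0356
grip_force: 0.0
```

Request:
step_arm(increments=[{"delta_pos": [0, 0, 0], "dr": [0, 0, 0], "fingers": 1}, {"delta_pos": [0, 0, 0], "dr": [0, 0, 0], "fingers": 1}, {"delta_pos": [0, 0, 0], "dr": [0, 0, 0], "fingers": 1}, {"delta_pos": [0, 0, 0], "dr": [0, 0, 0], "fingers": 1}, {"delta_pos": [0, 0, 0], "dr": [0, 0, 0], "fingers": 1}])

```text
time: 5.5
tool_pos: [0.4409, 0.1724, 0.085]
tool_rot: [-3.136, 0.001, 1.381]
contact_force: [-9.5, 3.1, 7.8]
opening: 0.0121
grip_force: 15.0
```

The bar is gripped at 12 mm, but with side and up loads that suggest it sits near the tips and off-centre. I'll open, go 8 mm deeper and 5 mm forward, and regrip.

Request:
step_arm(increments=[{"delta_pos": [0, 0, 0], "dr": [0, 0, 0], "fingers": 0.4}, {"delta_pos": [0, -0.3, 0], "dr": [0, 0, 0], "fingers": 0.4}, {"delta_pos": [0, -0.5, 0.3], "dr": [0, 0, 0], "fingers": 0.4}, {"delta_pos": [0, -0.5, 0.8], "dr": [0, 0, 0], "fingers": 0.4}, {"delta_pos": [0, -0.5, 0.8], "dr": [0, 0, 0], "fingers": 0.4}])

```text
time: 6.12
tool_pos: [0.4389, 0.1726, 0.0765]
tool_rot: [-3.141, 0.0, 1.381]
contact_force: [-0.3, -0.2, 0.4]
opening: 0.0277
grip_force: 0.0
```

Request:
step_arm(increments=[{"delta_pos": [0, 0, 0], "dr": [0, 0, 0], "fingers": 1}, {"delta_pos": [0, 0, 0], "dr": [0, 0, 0], "fingers": 1}, {"delta_pos": [0, 0, 0], "dr": [0, 0, 0], "fingers": 1}, {"delta_pos": [0, 0, 0], "dr": [0, 0, 0], "fingers": 1}, {"delta_pos": [0, 0, 0], "dr": [0, 0, 0], "fingers": 1}])

```text
time: 6.75
tool_pos: [0.4411, 0.1725, 0.0774]
tool_rot: [3.138, -0.0, 1.381]
contact_force: [4.6, -2.9, -2.8]
opening: 0.0111
grip_force: 15.0
```

```bash
python3 g.py -.13 0 .102
```

```text
6.75 cooler-frame tcp [-0.1291 -0.0003  0.0774] F [ 4.6 -2.9 -2.8] open 0.0111 grip 14.969774186611176 (array([ 0.03, -0.08, -2.46]), array([ 0.2, -0. , -0.6]))
```

Request:
step_arm(increments=[{"delta_pos": [0, 0.3, -1.0], "dr": [0, 0, 0], "fingers": 1}, {"delta_pos": [0, 0.4, -2.5], "dr": [0, 0, 0], "fingers": 1}, {"delta_pos": [0, 0.65, -4.2], "dr": [0, 0, 0], "fingers": 1}, {"delta_pos": [0, 1.05, -5.8], "dr": [0, 0, 0], "fingers": 1}, {"delta_pos": [0, 1.5, -7.2], "dr": [0, 0, 0], "fingers": 1}], newtons=20)

```text
time: 7.38
tool_pos: [0.4528, 0.1703, 0.1493]
tool_rot: [-3.139, 0.0, 1.381]
contact_force: [0.2, 1.9, -5.3]
opening: 0.011
grip_force: 20.0
```

```bash
python3 g.py -.13 0 .102; python3 -c "
import numpy as np
for a in np.arange(.35,1.42,.07): print(round(a,2),'y',round(21*(1-np.cos(a)),2),'z',round(-21*np.sin(a),2))"
```

```text
7.38 cooler-frame tcp [-0.1171 -0.0003  0.1493] F [ 0.2  1.9 -5.3] open 0.011 grip 19.965805113315582 (array([ 0.02, -1.28,  4.74]), array([-0.1, -0. , -0.6]))
0.35 y 1.27 z -7.2
0.42 y 1.83 z -8.56
0.49 y 2.47 z -9.88
0.56 y 3.21 z -11.15
0.63 y 4.03 z -12.37
0.7 y 4.94 z -13.53
0.77 y 5.92 z -14.62
0.84 y 6.98 z -15.64
0.91 y 8.11 z -16.58
0.98 y 9.3 z -17.44
1.05 y 10.55 z -18.22
1.12 y 11.85 z -18.9
1.19 y 13.2 z -19.5
1.26 y 14.58 z -19.99
1.33 y 15.99 z -20.39
1.4 y 17.43 z -20.69
```

Request:
step_arm(increments=[{"delta_pos": [0, 0.56, -1.36], "dr": [0, 0, 0], "fingers": 1}, {"delta_pos": [0, 1.2, -2.68], "dr": [0, 0, 0], "fingers": 1}, {"delta_pos": [0, 1.94, -3.95], "dr": [0, 0, 0], "fingers": 1}, {"delta_pos": [0, 2.76, -5.17], "dr": [0, 0, 0], "fingers": 1}, {"delta_pos": [0, 3.67, -6.33], "dr": [0, 0, 0], "fingers": 1}])

```text
time: 8.0
tool_pos: [0.4867, 0.1644, 0.2127]
tool_rot: [-3.134, -0.001, 1.382]
contact_force: [-10.0, 6.0, 3.2]
opening: 0.011
grip_force: 20.0
```

Request:
step_arm(increments=[{"delta_pos": [0, 0.98, -1.09], "dr": [0, 0, 0], "fingers": 1}, {"delta_pos": [0, 2.04, -2.11], "dr": [0, 0, 0], "fingers": 1}, {"delta_pos": [0, 3.17, -3.05], "dr": [0, 0, 0], "fingers": 1}, {"delta_pos": [0, 4.36, -3.91], "dr": [0, 0, 0], "fingers": 1}, {"delta_pos": [0, 5.61, -4.69], "dr": [0, 0, 0], "fingers": 1}])

```text
time: 8.62
tool_pos: [0.5425, 0.1544, 0.2621]
tool_rot: [-3.138, -0.003, 1.383]
contact_force: [-11.2, 5.8, 11.4]
opening: 0.0113
grip_force: 20.0
```

```bash
python3 g.py -.13 0 .102
```

```text
8.62 cooler-frame tcp [-2.610e-02 -1.000e-04  2.621e-01] F [-11.2   5.8  11.4] open 0.0113 grip 20.047937482595444 (array([ -0.13, -10.34,  16.05]), array([-0.2, -0.1, -0.5]))
```

Request:
step_arm(increments=[{"delta_pos": [0, 1.15, -0.98], "dr": [0, 0, 0], "fingers": 1}, {"delta_pos": [0, 2.5, -1.58], "dr": [0, 0, 0], "fingers": 1}, {"delta_pos": [0, 3.9, -2.07], "dr": [0, 0, 0], "fingers": 1}, {"delta_pos": [0, 5.35, -2.47], "dr": [0, 0, 0], "fingers": 1}, {"delta_pos": [0, 6.5, -2.7], "dr": [0, 0, 0], "fingers": 1}])

```text
time: 9.25
tool_pos: [0.6085, 0.1419, 0.2879]
tool_rot: [-3.141, -0.003, 1.383]
contact_force: [-2.7, 5.0, 2.7]
opening: 0.0113
grip_force: 20.1
```

Request:
step_arm(increments=[{"delta_pos": [0, 0, 0], "dr": [0, 0, 0], "fingers": 1}, {"delta_pos": [0, 0, 0], "dr": [0, 0, 0], "fingers": 1}, {"delta_pos": [0, 0, 0], "dr": [0, 0, 0], "fingers": 1}, {"delta_pos": [0, 0, 0], "dr": [0, 0, 0], "fingers": 1}, {"delta_pos": [0, 0, 0], "dr": [0, 0, 0], "fingers": 1}])

```text
time: 9.88
tool_pos: [0.6087, 0.1419, 0.2878]
tool_rot: [3.14, -0.003, 1.383]
contact_force: [-1.2, 5.1, 3.8]
opening: 0.0116
grip_force: 20.1
```

```bash
python3 g.py -.13 0 .102
python3 - <<'E'
from h import *
import cv2
cv2.imwrite("up_s.png",viewer.read_camera("scene")[:,:,::-1]);cv2.imwrite("up_t.png",viewer.read_camera("top")[:,:,::-1])
E
```

```text
9.88 cooler-frame tcp [ 0.0413 -0.0007  0.2878] F [-1.2  5.1  3.8] open 0.0116 grip 20.060067772865295 (array([ -0.15, -17.15,  18.56]), array([ 0.1, -0.2, -0.5]))
```

Request:
step_arm(increments=[{"delta_pos": [0, 0, 0], "dr": [0, 0, 0], "fingers": 1}, {"delta_pos": [0, -0.6, 0.1], "dr": [0, 0, 0], "fingers": 1}, {"delta_pos": [0, -1.1, 0.23], "dr": [0, 0, 0], "fingers": 1}, {"delta_pos": [0, -1.6, 0.36], "dr": [0, 0, 0], "fingers": 1}, {"delta_pos": [0, -2.1, 0.5], "dr": [0, 0, 0], "fingers": 1}])

```text
time: 10.6
tool_pos: [0.5884, 0.1453, 0.2825]
tool_rot: [3.14, -0.002, 1.382]
contact_force: [0.3, 6.2, 3.3]
opening: 0.0112
grip_force: 20.0
```

```bash
python3 g.py -.13 0 .102
python3 - <<'E'
from h import *
import cv2
c=np.load("c.npy")
a=viewer.read_camera("scene")[150:350,270:490,::-1];b=viewer.read_camera("top")[100:300,130:350,::-1]
P=world(c,[[-.013,-.155,.151],[-.013,-.126,.151],[-.013,-.184,.151]])
print(((proj("scene",P)-[270,150])*1.8).round().tolist(),((proj("top",P)-[130,100])*1.8+[396,0]).round().tolist())
cv2.imwrite("pics/e1.png",cv2.resize(np.hstack([a,b]),None,fx=1.8,fy=1.8,interpolation=3))
E
```

```text
10.6 cooler-frame tcp [ 0.0207 -0.0009  0.2825] F [0.3 6.2 3.3] open 0.0112 grip 19.985498785972595 (array([ -0.1 , -15.11,  18.02]), array([ 0.1, -0.1, -0.6]))
[[126.0, 104.0], [137.0, 126.0], [116.0, 83.0]] [[671.0, 204.0], [645.0, 199.0], [698.0, 208.0]]
```

View pics/e1.png

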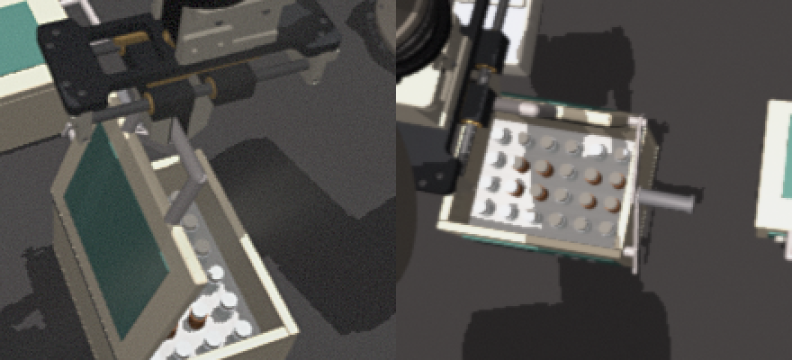

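In the right crop the knob runs from (638,194) to (694,204), within a few mm of the predicted locked place (645,199) to (698,208). I'll open only slightly, so the front finger would still catch the bar if the stay is not locked.

Request:
step_arm(increments=[{"delta_pos": [0, 0, 0], "dr": [0, 0, 0], "fingers": 0.6}, {"delta_pos": [0, 0, 0], "dr": [0, 0, 0], "fingers": 0.6}, {"delta_pos": [0, 0, 0], "dr": [0, 0, 0], "fingers": 0.6}, {"delta_pos": [0, 0, 0], "dr": [0, 0, 0], "fingers": 0.6}, {"delta_pos": [0, 0, 0], "dr": [0, 0, 0], "fingers": 0.6}])

```text
time: 11.32
tool_pos: [0.5882, 0.144, 0.2812]
tool_rot: [-3.141, 0.0, 1.381]
contact_force: [-0.7, 0.1, 0.7]
opening: 0.0183
grip_force: 0.0
```

```bash
python3 g.py -.13 0 .102
python3 - <<'E'
from h import *
import cv2
a=viewer.read_camera("top")[100:300,130:350,::-1];cv2.imwrite("rel_t.png",a)
# lid bar visible shift: compare against the pictures before release (e1 right half)
e=cv2.resize(cv2.imread("pics/e1.png")[:,396:],(220,200),interpolation=cv2.INTER_AREA)
for n,(r0,r1,q0,q1) in {"knob":(100,122,130,172),"lid edge":(50,72,70,140)}.items():
    m=cv2.matchTemplate(a[r0-6:r1+6,q0-6:q1+6].copy(),e[r0:r1,q0:q1].copy(),cv2.TM_CCOEFF_NORMED);print(n,cv2.minMaxLoc(m)[1],np.subtract(cv2.minMaxLoc(m)[3],6))
E
```

```text
11.32 cooler-frame tcp [ 0.0208 -0.0022  0.2812] F [-0.7  0.1  0.7] open 0.0183 grip 0.0 (array([  0.05, -15.08,  17.92]), array([-0. ,  0. , -0.6]))
knob 0.9963738918304443 [0 0]
lid edge 0.9834474325180054 [0 0]
```

Request:
step_arm(increments=[{"delta_pos": [0, 0, 0], "dr": [0, 0, 0], "fingers": 0.2}, {"delta_pos": [0, 0, 0], "dr": [0, 0, 0], "fingers": 0.2}, {"delta_pos": [0, 0, 0], "dr": [0, 0, 0], "fingers": 0.2}, {"delta_pos": [0, 0, 0], "dr": [0, 0, 0], "fingers": 0.2}, {"delta_pos": [0, 0, 0], "dr": [0, 0, 0], "fingers": 0.2}])

```text
time: 12.0
tool_pos: [0.5882, 0.1442, 0.2813]
tool_rot: [3.142, 0.0, 1.381]
contact_force: [0.4, 0.6, 0.3]
opening: 0.0367
grip_force: 0.0
```

```bash
python3 g.py -.013 -.165 .3
cat > m.py <<'E'
from h import *
import cv2
a=viewer.read_camera("top")[100:300,130:350,::-1]
e=cv2.imread("rel_t.png")
for n,(r0,r1,q0,q1) in {"knob":(100,122,130,172),"lid edge":(50,72,70,140)}.items():
    m=cv2.matchTemplate(a[r0-12:r1+12,q0-12:q1+12].copy(),e[r0:r1,q0:q1].copy(),cv2.TM_CCOEFF_NORMED);print(n,cv2.minMaxLoc(m)[1],np.subtract(cv2.minMaxLoc(m)[3],12))
E
python3 m.py
```

```text
12.0 cooler-frame tcp [ 0.0208 -0.002   0.2813] F [0.4 0.6 0.3] open 0.0367 grip 0.0 (array([-16.33,  -3.2 ,  -1.87]), array([ 0. ,  0. , -0.6]))
knob 0.999782383441925 [0 0]
lid edge 0.9988704323768616 [0 0]
```

Request:
step_arm(increments=[{"delta_pos": [0, 0, -2], "dr": [0, 0, 0], "fingers": 0.2}, {"delta_pos": [0, 0, -4.5], "dr": [0, 0, 0], "fingers": 0.2}, {"delta_pos": [0, 0, -7], "dr": [0, 0, 0], "fingers": 0.2}, {"delta_pos": [0, 0, -9], "dr": [0, 0, 0], "fingers": 0.2}, {"delta_pos": [0, 0, -9], "dr": [0, 0, 0], "fingers": 0.4}])

```text
time: 12.68
tool_pos: [0.5888, 0.1443, 0.3727]
tool_rot: [3.138, -0.001, 1.381]
contact_force: [-0.0, 0.1, -0.1]
opening: 0.0306
grip_force: 0.0
```

```bash
python3 g.py -.013 -.167 .3;python3 m.py
```

```text
12.68 cooler-frame tcp [ 0.0213 -0.0018  0.3727] F [-0.   0.1 -0.1] open 0.0306 grip 0.0 (array([-16.56,  -3.27,   7.25]), array([ 0.2, -0.1, -0.6]))
knob 0.9997975826263428 [0 0]
lid edge 0.9888789057731628 [0 0]
```

Request:
step_arm(increments=[{"delta_pos": [-4, -0.6, 0], "dr": [0, 0, 0], "fingers": 1}, {"delta_pos": [-8, -1.2, 0], "dr": [0, 0, 0], "fingers": 1}, {"delta_pos": [-12, -1.8, 0], "dr": [0, 0, 0], "fingers": 1}, {"delta_pos": [-16.2, -2.4, 0], "dr": [0, 0, 0], "fingers": 1}, {"delta_pos": [-16.2, -2.4, 4], "dr": [0, 0, 0], "fingers": 1}])

```text
time: 13.35
tool_pos: [0.5344, -0.013, 0.3323]
tool_rot: [3.136, 0.001, 1.377]
contact_force: [0.9, -0.1, 0.0]
opening: 0.0004
grip_force: 0.0
```

Request:
step_arm(increments=[{"delta_pos": [0, 0, 3], "dr": [0, 0, 0], "fingers": 1}, {"delta_pos": [0, 0, 6], "dr": [0, 0, 0], "fingers": 1}, {"delta_pos": [0, 0, 9], "dr": [0, 0, 0], "fingers": 1}, {"delta_pos": [0, 0, 12], "dr": [0, 0, 0], "fingers": 1}, {"delta_pos": [0, 0, 14], "dr": [0, 0, 0], "fingers": 1}])

```text
time: 13.98
tool_pos: [0.5325, -0.0101, 0.1884]
tool_rot: [-3.138, 0.0, 1.381]
contact_force: [0.0, -0.8, 0.2]
opening: 0.0
grip_force: 0.0
```

```bash
python3 g.py -.003 -.163 .16
python3 - <<'E'
from h import *
import cv2
c=np.load("c.npy")
a=viewer.read_camera("scene")[150:350,270:490,::-1];b=viewer.read_camera("top")[100:300,130:350,::-1]
cv2.imwrite("pics/f1.png",cv2.resize(np.hstack([a,b]),None,fx=1.8,fy=1.8,interpolation=3))
E
```

```text
13.97 cooler-frame tcp [-0.0066 -0.1638  0.1884] F [ 0.  -0.8  0.2] open 0.0 grip 0.0 (array([0.08, 0.37, 2.84]), array([-0.2,  0. , -0.6]))
```

View pics/f1.png

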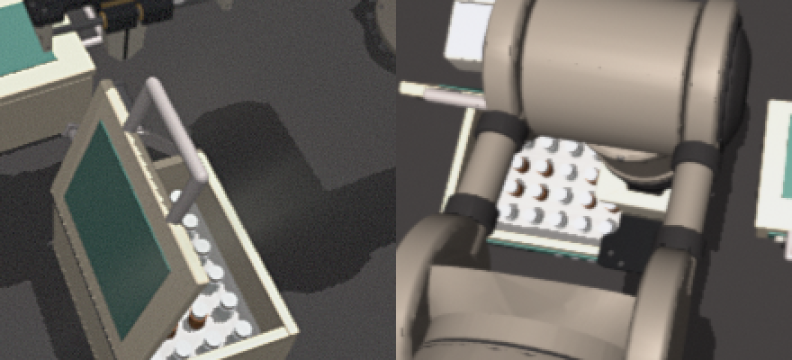

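The lid stands open by itself, with its bar at (155,85) to (200,180) in the left crop, and the shut fingers are over the knob area. I'll press down.

Request:
step_arm(increments=[{"delta_pos": [0, 0.2, 1.2], "dr": [0, 0, 0], "fingers": 1}, {"delta_pos": [0, 0.2, 2.4], "dr": [0, 0, 0], "fingers": 1}, {"delta_pos": [0, 0.3, 3.6], "dr": [0, 0, 0], "fingers": 1}, {"delta_pos": [0, 0.4, 4.8], "dr": [0, 0, 0], "fingers": 1}, {"delta_pos": [0, 0.5, 6], "dr": [0, 0, 0], "fingers": 1}])

```text
time: 14.7
tool_pos: [0.5391, -0.0113, 0.1304]
tool_rot: [3.142, 0.0, 1.381]
contact_force: [0.3, -0.6, -0.2]
opening: 0.0003
grip_force: 0.0
```

```bash
python3 g.py 0 -.163 .08
```

```text
14.7 cooler-frame tcp [ 1.000e-04 -1.638e-01  1.304e-01] F [ 0.3 -0.6 -0.2] open 0.0003 grip 0.0 (array([ 0.08, -0.01,  5.04]), array([ 0. ,  0. , -0.6]))
```

Request:
step_arm(increments=[{"delta_pos": [0, 0.1, 0.6], "dr": [0, 0, 0], "fingers": 1}, {"delta_pos": [0, 0.2, 1.2], "dr": [0, 0, 0], "fingers": 1}, {"delta_pos": [0, 0.3, 1.8], "dr": [0, 0, 0], "fingers": 1}, {"delta_pos": [0, 0.4, 2.4], "dr": [0, 0, 0], "fingers": 1}, {"delta_pos": [0, 0.5, 3], "dr": [0, 0, 0], "fingers": 1}])

```text
time: 15.32
tool_pos: [0.5536, -0.0142, 0.1064]
tool_rot: [3.118, -0.0, 1.381]
contact_force: [19.6, -3.1, 15.3]
opening: 0.0009
grip_force: 12.3
```

```bash
python3 g.py 0 -.163 .08
```

```text
15.32 cooler-frame tcp [ 0.0149 -0.1641  0.1064] F [19.6 -3.1 15.3] open 0.0009 grip 12.315200865268707 (array([ 0.09, -1.55,  2.6 ]), array([ 1.3, -0. , -0.7]))
```

The knob's rear flank pushed the fingers towards the hinge, so the tips are narrower than I assumed. I'll back up and come down 15 mm further forward.

Request:
step_arm(increments=[{"delta_pos": [0, 0.5, -1.5], "dr": [0, 0, 0], "fingers": 1}, {"delta_pos": [0, 0.5, -3], "dr": [0, 0, 0], "fingers": 1}, {"delta_pos": [0, 0, -4.5], "dr": [0, 0, 0], "fingers": 1}, {"delta_pos": [0, -1.2, -4.5], "dr": [0, 0, 0], "fingers": 1}, {"delta_pos": [0, -1.9, -4.5], "dr": [0, 0, 0], "fingers": 1}])

```text
time: 15.95
tool_pos: [0.5237, -0.0084, 0.1459]
tool_rot: [-3.14, 0.0, 1.381]
contact_force: [-0.3, 0.1, 0.2]
opening: 0.0007
grip_force: 0.0
```

```bash
python3 g.py -.013 -.163 .12
python3 - <<'E'
from h import *
import cv2
a=viewer.read_camera("scene")[150:350,270:490,::-1];e=cv2.imread("pics/f1.png")[:,:396];e=cv2.resize(e,(220,200),interpolation=cv2.INTER_AREA)
r0,r1,q0,q1=50,120,30,120
m=cv2.matchTemplate(a[r0-12:r1+12,q0-12:q1+12].copy(),e[r0:r1,q0:q1].copy(),cv2.TM_CCOEFF_NORMED);print(cv2.minMaxLoc(m)[1],np.subtract(cv2.minMaxLoc(m)[3],12))
E
```

```text
15.95 cooler-frame tcp [-0.0156 -0.1636  0.1459] F [-0.3  0.1  0.2] open 0.0007 grip 0.0 (array([0.06, 0.26, 2.59]), array([-0.1,  0. , -0.6]))
0.9907371997833252 [0 0]
```

Request:
step_arm(increments=[{"delta_pos": [0, 0, 0.5], "dr": [0, 0, 0], "fingers": 1}, {"delta_pos": [0, 0, 1], "dr": [0, 0, 0], "fingers": 1}, {"delta_pos": [0, 0, 1.5], "dr": [0, 0, 0], "fingers": 1}, {"delta_pos": [0, 0.1, 2.0], "dr": [0, 0, 0], "fingers": 1}, {"delta_pos": [0, 0.2, 2.5], "dr": [0, 0, 0], "fingers": 1}])

```text
time: 16.62
tool_pos: [0.5302, -0.0097, 0.1225]
tool_rot: [3.135, 0.0, 1.381]
contact_force: [6.8, -1.4, 9.4]
opening: 0.0006
grip_force: 4.9
```

```bash
python3 g.py -.013 -.163 .12
```

```text
16.62 cooler-frame tcp [-0.009  -0.1638  0.1225] F [ 6.8 -1.4  9.4] open 0.0006 grip 4.889107409399003 (array([ 0.07, -0.41,  0.25]), array([ 0.4,  0. , -0.6]))
```

Request:
step_arm(increments=[{"delta_pos": [0, 0, -1.5], "dr": [0, 0, 0], "fingers": 1}, {"delta_pos": [0, -0.6, -2.2], "dr": [0, 0, 0], "fingers": 1}, {"delta_pos": [0, -1.0, -2.0], "dr": [0, 0, 0], "fingers": 1}, {"delta_pos": [0, -1.0, -1.0], "dr": [0, 0, 0], "fingers": 1}, {"delta_pos": [0, -1.0, 0], "dr": [0, 0, 0], "fingers": 1}])

```text
time: 17.25
tool_pos: [0.517, -0.0071, 0.1202]
tool_rot: [-3.141, 0.0, 1.381]
contact_force: [-1.1, 0.2, 2.6]
opening: 0.0003
grip_force: 1.2
```

```bash
python3 g.py -.013 -.163 .12
```

```text
17.25 cooler-frame tcp [-0.0225 -0.1636  0.1202] F [-1.1  0.2  2.6] open 0.0003 grip 1.1591070145368576 (array([0.07, 0.95, 0.02]), array([-0.1,  0. , -0.6]))
```

Contact is now on top of the knob, so I'll follow its arc down and towards the hinge.

Request:
step_arm(increments=[{"delta_pos": [0, 0.7, 1], "dr": [0, 0, 0], "fingers": 1}, {"delta_pos": [0, 1.5, 2], "dr": [0, 0, 0], "fingers": 1}, {"delta_pos": [0, 2.1, 3], "dr": [0, 0, 0], "fingers": 1}, {"delta_pos": [0, 2.4, 4], "dr": [0, 0, 0], "fingers": 1}, {"delta_pos": [0, 2.6, 5], "dr": [0, 0, 0], "fingers": 1}])

```text
time: 17.88
tool_pos: [0.5431, -0.0122, 0.0705]
tool_rot: [-3.141, 0.0, 1.381]
contact_force: [-0.8, 0.9, 2.5]
opening: 0.0002
grip_force: 1.1
```

```bash
python3 g.py -.013 -.163 .12
cat > lid.py <<'E'
from h import *
import cv2
a=viewer.read_camera("scene")[150:350,270:490,::-1];e=cv2.imread("pics/f1.png")[:,:396];e=cv2.resize(e,(220,200),interpolation=cv2.INTER_AREA)
r0,r1,q0,q1=50,120,30,120
m=cv2.matchTemplate(a[r0-12:r1+12,q0-12:q1+12].copy(),e[r0:r1,q0:q1].copy(),cv2.TM_CCOEFF_NORMED);print(cv2.minMaxLoc(m)[1],np.subtract(cv2.minMaxLoc(m)[3],12))
E
python3 lid.py
```

```text
17.88 cooler-frame tcp [ 0.0042 -0.1639  0.0705] F [-0.8  0.9  2.5] open 0.0002 grip 1.0846704617142677 (array([ 0.07, -1.72, -4.95]), array([-0. ,  0. , -0.6]))
0.6802381873130798 [ 9 -3]
```

Request:
step_arm(increments=[{"delta_pos": [0, 0, 1], "dr": [0, 0, 0], "fingers": 1}, {"delta_pos": [0, 0, 1.6], "dr": [0, 0, 0], "fingers": 1}, {"delta_pos": [-1, 0, -2], "dr": [0, 0, 0], "fingers": 1}, {"delta_pos": [-3, 0, -6], "dr": [0, 0, 0], "fingers": 1}, {"delta_pos": [-5, 0, -10], "dr": [0, 0, 0], "fingers": 1}])

```text
time: 18.55
tool_pos: [0.5334, -0.0616, 0.1722]
tool_rot: [3.142, 0.0, 1.382]
contact_force: [0.7, -0.9, -0.2]
opening: 0.0003
grip_force: 0.0
```

Request:
step_arm(increments=[{"delta_pos": [-3, 0, -5], "dr": [0, 0, 0], "fingers": 1}, {"delta_pos": [-6, 0, -9], "dr": [0, 0, 0], "fingers": 1}, {"delta_pos": [-9, -1, -9], "dr": [0, 0, 0], "fingers": 1}, {"delta_pos": [-12, -2, -9], "dr": [0, 0, 0], "fingers": 1}, {"delta_pos": [-14, -3, -9], "dr": [0, 0, 0], "fingers": 1}])

```text
time: 19.18
tool_pos: [0.4771, -0.1942, 0.2611]
tool_rot: [3.141, 0.0, 1.38]
contact_force: [-0.4, 0.4, -0.5]
opening: 0.0005
grip_force: 0.0
```

Request:
step_arm(increments=[{"delta_pos": [0, 0, 0], "dr": [0, 0, 0], "fingers": 1}, {"delta_pos": [0, 0, 0], "dr": [0, 0, 0], "fingers": 1}, {"delta_pos": [0, 0, 0], "dr": [0, 0, 0], "fingers": 1}, {"delta_pos": [0, 0, 0], "dr": [0, 0, 0], "fingers": 1}, {"delta_pos": [0, 0, 0], "dr": [0, 0, 0], "fingers": 1}])

```text
time: 19.8
tool_pos: [0.4779, -0.1927, 0.2612]
tool_rot: [-3.142, 0.0, 1.382]
contact_force: [0.3, 0.6, 0.8]
opening: 0.0006
grip_force: 0.0
```

Request:
step_arm(increments=[{"delta_pos": [0, 0, 0], "dr": [0, 0, 0], "fingers": 1}, {"delta_pos": [0, 0, 0], "dr": [0, 0, 0], "fingers": 1}, {"delta_pos": [0, 0, 0], "dr": [0, 0, 0], "fingers": 1}, {"delta_pos": [0, 0, 0], "dr": [0, 0, 0], "fingers": 1}, {"delta_pos": [0, 0, 0], "dr": [0, 0, 0], "fingers": 1}])

```text
time: 20.42
tool_pos: [0.4776, -0.193, 0.2613]
tool_rot: [-3.142, 0.0, 1.381]
contact_force: [0.2, -0.3, -0.5]
opening: 0.0004
grip_force: 0.0
```

Request:
step_arm(increments=[{"delta_pos": [0, 0, 0], "dr": [0, 0, 0], "fingers": 1}, {"delta_pos": [0, 0, 0], "dr": [0, 0, 0], "fingers": 1}, {"delta_pos": [0, 0, 0], "dr": [0, 0, 0], "fingers": 1}, {"delta_pos": [0, 0, 0], "dr": [0, 0, 0], "fingers": 1}, {"delta_pos": [0, 0, 0], "dr": [0, 0, 0], "fingers": 1}])

```text
time: 21.05
tool_pos: [0.4776, -0.193, 0.2613]
tool_rot: [3.142, 0.0, 1.381]
contact_force: [0.4, -0.7, -0.3]
opening: 0.0005
grip_force: 0.0
```

```bash
cat > sh.py <<'E'
from h import *
import cv2
a=viewer.read_camera("scene")[:,:,::-1];e=cv2.imread("pics/scene0.png");cv2.imwrite("last.png",a)
r0,r1,q0,q1=250,350,305,450
m=cv2.matchTemplate(a[r0-8:r1+8,q0-8:q1+8].copy(),e[r0:r1,q0:q1].copy(),cv2.TM_CCOEFF_NORMED);print(robot.observe()["time"],cv2.minMaxLoc(m)[1],np.subtract(cv2.minMaxLoc(m)[3],8))
E
python3 sh.py
```

```text
21.1 0.9959624409675598 [0 0]
```

Request:
step_arm(increments=[{"delta_pos": [0, 0, 0], "dr": [0, 0, 0], "fingers": 1}, {"delta_pos": [0, 0, 0], "dr": [0, 0, 0], "fingers": 1}, {"delta_pos": [0, 0, 0], "dr": [0, 0, 0], "fingers": 1}, {"delta_pos": [0, 0, 0], "dr": [0, 0, 0], "fingers": 1}, {"delta_pos": [0, 0, 0], "dr": [0, 0, 0], "fingers": 1}])

```text
time: 21.72
tool_pos: [0.4777, -0.193, 0.2613]
tool_rot: [3.142, 0.0, 1.381]
contact_force: [0.0, -0.1, -0.1]
opening: 0.0001
grip_force: 0.0
```

Request:
step_arm(increments=[{"delta_pos": [0, 0, 0], "dr": [0, 0, 0], "fingers": 1}, {"delta_pos": [0, 0, 0], "dr": [0, 0, 0], "fingers": 1}, {"delta_pos": [0, 0, 0], "dr": [0, 0, 0], "fingers": 1}, {"delta_pos": [0, 0, 0], "dr": [0, 0, 0], "fingers": 1}, {"delta_pos": [0, 0, 0], "dr": [0, 0, 0], "fingers": 1}])

```text
time: 22.35
tool_pos: [0.4777, -0.193, 0.2613]
tool_rot: [3.142, 0.0, 1.381]
contact_force: [0.8, -0.4, 0.4]
opening: 0.0006
grip_force: 0.0
```

Run:
```python
from h import *
import cv2
e=cv2.imread("pics/scene0.png");p=cv2.imread("last.png");a=viewer.read_camera("scene")[:,:,::-1].copy()
g=lambda i:np.float32(cv2.cvtColor(i,6))
for n,(r0,r1,q0,q1) in {"lid":(230,360,296,440),"bar":(240,305,410,455)}.items():
    s=np.s_[r0:r1,q0:q1]
    for i,b in(("start",e),("1.2s ago",p)): print(n,i,np.round(cv2.phaseCorrelate(g(b)[s].copy(),g(a)[s].copy()),3) if 0 else cv2.phaseCorrelate(g(b)[s].copy(),g(a)[s].copy()),np.abs(g(b)[s]-g(a)[s]).mean().round(2))
```

```text
lid start ((0.002516120009076417, 0.48864252563210187), 0.9810754426712852) 4.02
lid 1.2s ago ((0.004905338052978436, 0.4946462349917482), 1.0084861213778271) 2.27
bar start ((0.5015709320825614, 0.03972931568043947), 0.9914059397615033) 10.28
bar 1.2s ago ((0.5069411319167543, -0.04231874765788746), 1.0089988372944019) 2.72
```

```bash
python3 -c "
from cell import robot
print(robot.hand_in())"
```

```text
the job is handed in; nothing more can be done
None
```

The lid was raised until the stay locked and stood open on the stay alone; I then pressed the knob down to break the joint, and the lid sank fully shut with the hand clear (job handed in at about 22 s).

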